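Lock the long split loaf mould

ROBOT

A 7-joint arm with a two-finger parallel gripper is mounted at the origin on the work surface. World frame = base frame: x ahead of the robot, y to its left, z up, the work surface at z = 0. Lengths are in m, angles in rad, forces in N, time in s.
With the tool pointing down it reaches from about 0.425 to 1.025 m from the base axis. Payload 3.6 kg.
Tool frame: the origin (TCP) lies at the very end of the fingers, on their centre line; the grasp point (between the pads) lies 19 mm behind it; z points along the fingers, x is the direction in which the jaws open and shut, and the axes are right-handed (so a half turn about z gives the same grasp; the last joint's range is limited). The gripper opens to 85 mm and grips with 20 to 120 N. Pads are 22 mm wide; open, the fingers measure 114 mm over their backs; the gripper's body (76 mm by 85 mm) begins 54 mm behind the grasp point. The pads swing forward as they close: fully open they stand 13 mm farther back than shut.
Start: joints at [-1.343, 0.591, 0.048, 1.609, -0.033, 0.943, -0.034], TCP at [0.229, 0.688, 0.231] pointing down, gripper open.
Joint ranges: [-2.69, 2.69], [-0.47, 2.24], [-1.27, 1.36], [0.19, 2.51], [-1.53, 4.68], [0.08, 2.07], [-3.09, 3.09]. Speed limits (rad/s): [2.57, 2.57, 3.14, 3.14, 3.14, 3.14, 3.14].

INTERFACE

Orientations are given as a rotation vector (axis times angle).
In Python, from workcell import ctrl gives the robot as it stands. The module is installed in compiled form; this text tells all that it offers.
- The arm moves only by the tool drive_tool, never from a script. Its argument "commands" is a list of rows, each a list of 3 entries, a list of its own where there are three numbers: the closure in counts, from 0 (fully open) to 255 (shut), then the shift along the tool's x, y, z in cm, then the turn about the tool's z in degrees. In form: [[grip, [x, y, z], spin], ...]. A call has 1 to 8 rows; each row is the pose to reach, as a shift and turn from the pose measured when the call began, along the tool's axes at that moment; what a row does not reach only later rows make up. A row lasts 1/12 s, in which the tool goes at most 41.7 mm and 7.16 degrees, less where a joint would pass 70% of its speed; a pose out of reach is approached as far as the arm can. A call with a gripper value outside its range is refused whole. The fingers move at their own pace and stop on an object; the grip force is fixed at half the most. Time passes only in rows, so rows that repeat a pose let the fingers close. It gives the time, the measured TCP pose, the force and the opening at its end, in the units of the state.
- ctrl.get_obs(): the state, without advancing time (a new reading comes with each control period).
- ctrl.camera(name): name is "side" or "top"; returns (picture, depth): 420x560x3 uint8, red, green, blue; 420x560 float32, m along the optical axis (not along the pixel's ray), 0 where there is no reading.
- ctrl.get_calibration(name): a dict with "fovy" (degrees; the focal length in pixels is half the picture's height over the tangent of half this angle, whatever the lens; pixels are square), "cx", "cy" (the principal point, pixels), "cam_to_world" (4x4, takes a point from camera to world coordinates). Camera axes: x right, y up, looking along -z (the intrinsics and any distortion apply to the point x, -y, -z); pixel columns grow to the right and rows downward; lengths in m; the calibration is good to about 2 mm. A picture is of the moment at which its call begins. get_calibration takes no time and is no camera call.
- ctrl.finish_job(): hands the job in, once; it reports no verdict.
Trained networks look in the newest picture that a camera, given by its name, has taken for a name from the list of things; names that differ only in an ending like _2 or _b are one class to them, and where a whole thing is asked for, a point or a joint stands for the part that bears it (a point fixed in the world has none). Each returns a list of dicts, best first, with "conf" (0 to 1); they miss things now and then, are a little off and sometimes report something else, mostly with a low value. They report only what shows in the picture. A call takes as long as a camera call.
- ctrl.look_for(label, camera): "extent" ([left, top, right, bottom] in pixels, round what is visible of it).
The state is a dict: "t": time; "q": joint angles; "qd": joint speeds; "tau": joint torques, N m; "position": TCP position; "ee_rot": TCP orientation; "wrist_force": force on the tool from outside, world axes, zero at the start; "ft_torque": the same for the moment, N m; "gripper_width": opening from 0.0 (shut) to 1.0 (fully open).
Only numpy, scipy, OpenCV 4.12 (cv2) and the standard library are available. Lean on these libraries where they do the work, as an engineer would, in place of code of your own. Each camera call takes 0.05 s, during which the arm holds its last target.

TASK

Two split loaf moulds stand open on the bakery bench, a long one and a short one. Swing the cam lever of the long mould a full quarter turn to its stop, so that its two halves are drawn tight together, then let go of it. Leave the short mould's lever as it is.

Things in the scene. Friction and masses are not known exactly. Their poses are not given: they have to be found in the camera images.
- long_axis (a point): Long mould: bare metal loaf tin, 100 mm wide, 68 mm high, split across into two 120 mm halves, on a fixed dark plate. This point is on the vertical axis of the cam beside the seam, 100 mm above the bench (knob-centre height), fixed. Its x is level, along the tin from fixed to sliding half; y level, from tin outwards; z up. Tin centre: x +30, y -85 mm from here.
- long_knob (a point): Centre of the long mould's lever knob: upright, round, black, 18 mm across, 32 mm tall (84 to 116 mm above the bench), on the end of a flat steel lever, 70 mm from the cam's axis. Its y points along the lever from cam to knob. The knob does not spin on the lever. Nothing else of the mould is higher than 84 mm.
- long_lever (a joint): Angle of the long mould's lever (rad), growing anticlockwise seen from above. 0: open, lever along +y of long_axis, straight out from the tin. 1.571: locked at its stop, lever along -x, parallel to the tin. Starts between 0 and 0.25, swings with about 3 N at the knob, stays where it is left.
- long_draw (a joint): How far the cam has drawn the long mould's sliding half towards the fixed half (m). 0: open, 14 mm gap at the seam; 0.014: tight. It follows the lever in proportion.
- short_knob (a point): Centre of the lever knob of the short mould, made just like the long one but with halves 65 mm long; 100 mm above the bench. To be left alone.

How it is judged:
At the end, for the whole second after the job is handed in: The long mould's lever stands within about 11 degrees of its locked stop (above 1.38 rad) and at rest, and its halves are drawn to a gap under 3 mm (value of joint long_lever above 1.38 rad and value of joint long_draw above 0.011 m and velocity of joint long_lever below 0.05 rad/s); the robot touches nothing.
It fails at once if the short mould's lever is moved by more than 10 mm at its knob (distance of short_knob from where it was at the start of the episode above 0.01 m).
It also fails if it takes over 32 s, if anything falls off the work surface, if the arm or the gripper's body presses on something with over 40 N, if the wrist force passes 120 N, or if a joint passes its speed limit or range.

## Working session

There is one attempt and no reset: what is moved stays moved. The work goes in short steps, Python scripts to look and compute and a tool call to move; the robot and the scene stay as the last step left them, time stands still between calls to the robot, and variables do not carry over. Pictures are saved under pics/ and viewed, and the job is handed in when it is done.

Besides the shell and the picture viewer there is one more tool, called by a JSON object that holds its "op" and its "data". drive_tool: Moves the arm, as the interface text tells. Its arguments: {"type":"object","properties":{"commands":{"type":"array","items":{"type":"array"}}},"required":["commands"]}

```bash
mkdir -p pics
python3 - <<'E'
from workcell import ctrl
import cv2,numpy as np
o=ctrl.get_obs(); print(o)
for n in("side","top"):
    im,d=ctrl.camera(n); cv2.imwrite(f"pics/{n}0.png",im[:,:,::-1]); np.save(f"{n}0.npy",d)
    print(n,ctrl.get_calibration(n))
    for l in("long_knob","short_knob","long_lever"):
        print(l,ctrl.look_for(l,n))
E
```

```text
{'t': 0.0, 'q': array([-1.3424969 ,  0.5920943 ,  0.04829691,  1.60983259, -0.03330535,
        0.94268713, -0.03371309]), 'qd': array([ 0.00025574,  0.00086095,  0.00085527, -0.00079174, -0.00034174,
        0.00119707, -0.00122321]), 'tau': array([-3.69606078e-04, -5.48696315e+01,  1.54660206e+00, -1.98117703e+01,
        9.37736331e-03,  8.86701455e-03, -1.81260225e-05]), 'position': array([0.22902802, 0.68700381, 0.23015491]), 'ee_rot': array([ 2.54744751,  1.83613032, -0.00271055]), 'wrist_force': array([0.16879684, 1.2773089 , 0.56684672]), 'ft_torque': array([-0.02005684, -0.02292689, -0.06041541]), 'gripper_width': 0.9976816281023332}
side {'fovy': 54.42994779597255, 'cx': 276.9709839222947, 'cy': 205.29455391622764, 'cam_to_world': array([[ 0.99110606,  0.09144638, -0.09667643,  0.47515344],
       [-0.13295442,  0.71128847, -0.69021145, -0.48703006],
       [ 0.00564749,  0.69692631,  0.71712051,  0.61983089],
       [ 0.        ,  0.        ,  0.        ,  1.        ]])}
long_knob [{'extent': [228.9, 108.9, 256.1, 145.2], 'conf': 0.58}]
short_knob [{'extent': [292.7, 240.3, 318.6, 304.3], 'conf': 0.77}]
long_lever []
top {'fovy': 52.66933242956384, 'cx': 282.6720394435875, 'cy': 214.93838720114826, 'cam_to_world': array([[ 0.00675918,  0.98329606, -0.18188781,  0.37563435],
       [-0.99991516,  0.00462056, -0.0121791 ,  0.04621311],
       [-0.01113524,  0.1819547 ,  0.98324386,  0.96582385],
       [ 0.        ,  0.        ,  0.        ,  1.        ]])}
long_knob [{'extent': [154.4, 220.9, 200.0, 247.3], 'conf': 0.93}]
short_knob []
long_lever [{'extent': [157.7, 222.4, 203.5, 245.8], 'conf': 0.77}, {'extent': [156.3, 149.7, 273.2, 282.0], 'conf': 0.7}]
```

View pics/side0.png

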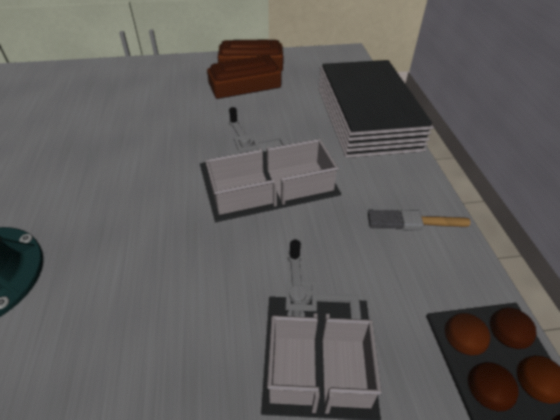

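View pics/top0.png

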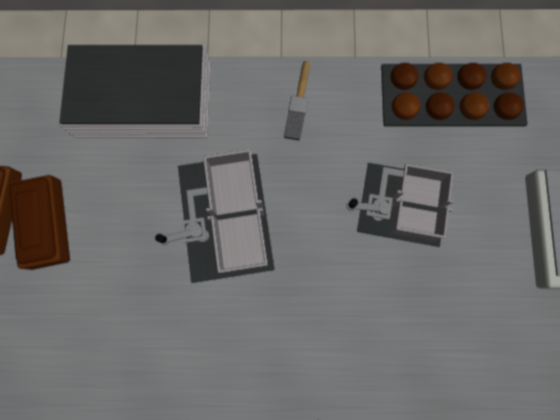

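Side view: long mould at about (270,180), its knob at (233,115); short knob at (295,248). Top view: long knob at (161,238), cam near (203,233), tin centre about (237,212); short knob at (352,203). The detections match the pictures.

```bash
cat > h.py <<'E'
from workcell import ctrl
import numpy as np
def K(n):
    c=ctrl.get_calibration(n); return 210/np.tan(np.radians(c['fovy']/2)),c['cx'],c['cy'],c['cam_to_world']
def ray(n,u,v):
    f,cx,cy,T=K(n); d=T[:3,:3]@np.array([(u-cx)/f,-(v-cy)/f,-1]); return T[:3,3],d
def atz(n,u,v,z):
    o,d=ray(n,u,v); return o+d*(z-o[2])/d[2]
def tri(a,b):
    o1,d1=ray('side',*a);o2,d2=ray('top',*b)
    s=np.linalg.lstsq(np.c_[d1,-d2],o2-o1,rcond=None)[0]
    p,q=o1+s[0]*d1,o2+s[1]*d2; return (p+q)/2,np.linalg.norm(p-q)
def cloud(n,d):
    f,cx,cy,T=K(n); v,u=np.mgrid[:420,:560]
    P=np.stack([(u-cx)/f*d,-(v-cy)/f*d,-d],-1)
    return P@T[:3,:3].T+T[:3,3]
E
python3 - <<'E'
from h import *
import cv2
print(tri((233.5,115),(161,238.5)))
print(tri((295,249),(352.5,203.5)))
for n,(u0,v0,u1,v1) in (('side',(222,100,245,130)),('top',(150,228,175,248))):
    d=np.load(n+'0.npy'); im=cv2.imread(f'pics/{n}0.png'); P=cloud(n,d)
    s=np.s_[v0:v1,u0:u1]; m=(im[s].max(-1)<45)&(d[s]>0); vv,uu=np.nonzero(m)
    p=P[s][m]; print(n,m.sum(),'px',uu.mean()+u0,vv.mean()+v0,uu.min()+u0,uu.max()+u0,vv.min()+v0,vv.max()+v0)
    print(np.percentile(p,[5,50,95],axis=0).round(4))
P=cloud('top',np.load('top0.npy'))
print('bench',np.median(P[300:380,200:400,2]))
for u,v in((203,233),(205,153),(253,152),(218,272),(266,268),(232,180),(240,240)): print(u,v,P[v,u].round(3),atz('top',u,v,.068).round(3))
for n,(u0,v0,u1,v1) in (('side',(185,90,345,220)),('top',(140,140,280,290))):
    im=cv2.imread(f'pics/{n}0.png')[v0:v1,u0:u1]; cv2.imwrite(f'pics/{n}c.png',cv2.resize(im,None,fx=4,fy=4,interpolation=2))
E
```

```text
(array([0.48543812, 0.30737913, 0.10014709]), np.float64(0.0004390502521585534))
(array([ 0.56068913, -0.08817286,  0.10076282]), np.float64(0.00029077922387490057))
side 84 px 232.86904761904762 114.63095238095238 230 236 108 121
[[0.4782 0.2982 0.0899]
 [0.4842 0.3009 0.1055]
 [0.4904 0.3077 0.1169]]
top 61 px 160.60655737704917 238.27868852459017 156 165 234 242
[[0.4785 0.2996 0.0969]
 [0.4841 0.3044 0.1154]
 [0.4901 0.3118 0.1196]]
bench 0.0008934824193447266
203 233 [0.502 0.228 0.066] [0.502 0.228 0.068]
205 153 [0.703 0.244 0.001] [0.681 0.23  0.068]
253 152 [0.706 0.13  0.002] [0.683 0.124 0.068]
218 272 [0.422 0.203 0.005] [0.419 0.193 0.068]
266 268 [0.432 0.095 0.006] [0.428 0.092 0.068]
232 180 [0.634 0.176 0.012] [0.619 0.169 0.068]
240 240 [0.494 0.154 0.01 ] [0.487 0.148 0.068]
```

View pics/topc.png

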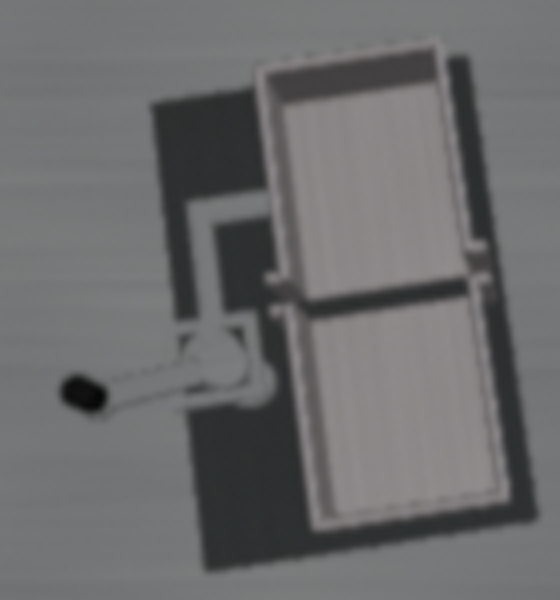

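View pics/sidec.png

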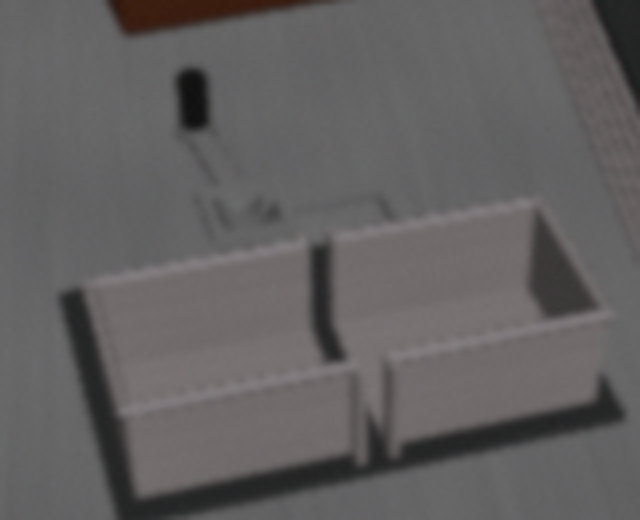

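Run:
```python
from h import *
c=[atz('top',140+a/4,140+b/4,.068)[:2] for a,b in((258,65),(440,45),(508,497),(315,528))]
c=np.array(c); ctr=c.mean(0); x=(c[0]+c[1]-c[2]-c[3]); print('len',np.linalg.norm(x)/2,'w',np.linalg.norm(c[0]+c[3]-c[1]-c[2])/2); x/=np.linalg.norm(x); y=np.array([-x[1],x[0]])
print(c.round(3),ctr,x,np.degrees(np.arctan2(x[1],x[0])))
ax=ctr-.03*x+.085*y; print('axis est',ax)
for z in(.07,.08): print('cam disc',z,atz('top',140+216/4,140+357/4,z))
k=np.array([.4853,.306])
for a in(ax,atz('top',140+216/4,140+357/4,.076)[:2]):
    r=k-a; print('r',np.linalg.norm(r),'lever angle',np.arctan2(-r@x,r@y))
R=__import__('cv2').Rodrigues(ctrl.get_obs()['ee_rot'])[0]; print(R.round(3))
```

```text
len 0.2547819686900556 w 0.1019638732142805
[[0.673 0.231]
 [0.685 0.131]
 [0.436 0.09 ]
 [0.419 0.191]] [0.55319972 0.16065299] [0.98717582 0.1596368 ] 9.185815517827246
axis est [0.51001532 0.23977383]
cam disc 0.07 [0.50932452 0.246797   0.07      ]
cam disc 0.08 [0.50783215 0.2445579  0.08      ]
r 0.07068771188338979 lever angle 0.19686514493352975
r 0.06481380091129815 lever angle 0.2045758698689016
[[ 0.316  0.949 -0.   ]
 [ 0.949 -0.316 -0.   ]
 [-0.     0.    -1.   ]]
```

{"op": "drive_tool", "data": {"commands": [[0,[-28.1,36.3,0],51],[0,[-28.1,36.3,0],51],[0,[-28.1,36.3,0],51],[0,[-28.1,36.3,0],51],[0,[-28.1,36.3,0],51],[0,[-28.1,36.3,0],51],[0,[-28.1,36.3,0],51],[0,[-28.1,36.3,0],51]]}}

```text
t: 1.07
position: [0.4155, 0.4093, 0.2316]
ee_rot: [3.092, 0.555, 0.001]
wrist_force: [0.6, 1.1, 0.2]
gripper_width: 1.003
```

```bash
cat > g.py <<'E'
import sys,cv2,numpy as np
from workcell import ctrl
A=np.array([.5095,.2405])
def rel(x,y,z,ang):
    o=ctrl.get_obs();R=cv2.Rodrigues(o['ee_rot'])[0]
    d=R.T@(np.array([x,y,z])-o['position']); a=np.degrees(np.arctan2(R[1,0],R[0,0]))
    return (d*100).round(2),round(((a-ang)+90)%180-90,1)
def state():
    o=ctrl.get_obs();R=cv2.Rodrigues(o['ee_rot'])[0]
    print(round(o['t'],2),o['position'].round(4),'xang',np.degrees(np.arctan2(R[1,0],R[0,0])).round(1),'F',o['wrist_force'].round(1),'w',round(o['gripper_width'],3),'q7',o['q'].round(2), R[:,2].round(3))
def arc(th,z=.09,r=.07):  # lever angle deg
    w=np.radians(99.2+th); return rel(A[0]+r*np.cos(w),A[1]+r*np.sin(w),z,99.2+th+90)
E
python3 -c "
from g import *
state();print(rel(.4853,.306,.23,20.5))"
```

```text
1.07 [0.4155 0.4093 0.2316] xang 20.3 F [0.6 1.1 0.2] w 1.003 q7 [-1.08  0.43  0.31  1.94 -0.18  0.8  -0.32] [ 0.  0. -1.]
(array([ 2.95, 12.11,  0.16]), np.float64(-0.2))
```

{"op": "drive_tool", "data": {"commands": [[0,[3,12.1,0],0],[0,[3,12.1,0],0],[0,[3,12.1,0],0],[0,[3,12.1,0],0],[0,[3,12.1,0],0],[0,[3,12.1,0],0],[0,[3,12.1,0],0]]}}

```text
t: 1.65
position: [0.4846, 0.3082, 0.2315]
ee_rot: [-3.09, -0.559, 0.0]
wrist_force: [0.2, -0.6, 0.1]
gripper_width: 0.993
```

```bash
python3 -c "
from g import *
state();print(rel(.4853,.306,.09,20.5))
for n in('side','top'):
    im,d=ctrl.camera(n); cv2.imwrite(f'pics/{n}1.png',im[:,:,::-1])
"
```

```text
1.65 [0.4846 0.3082 0.2315] xang 20.5 F [ 0.2 -0.6  0.1] w 0.993 q7 [-0.88  0.42  0.32  1.96 -0.18  0.79 -0.1 ] [-0.     0.001 -1.   ]
(array([-0.02,  0.25, 14.15]), np.float64(0.0))
```

View pics/side1.png

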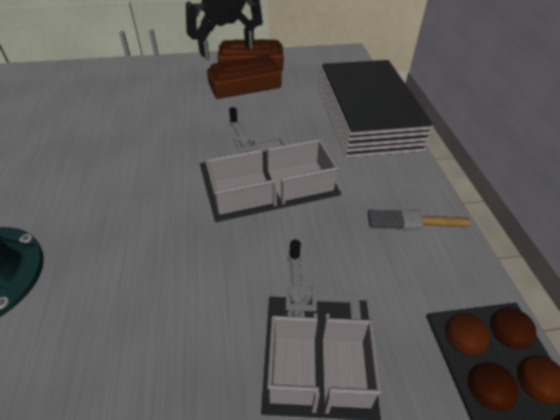

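The open fingers, tips near (206,52) and (251,45), hang above the long knob at (233,115). Descending around it.

{"op": "drive_tool", "data": {"commands": [[0,[0,0.2,3.5],0],[0,[0,0.2,7],0],[0,[0,0.2,10.5],0],[0,[0,0.2,13],0],[0,[0,0.2,14.1],0],[0,[0,0.2,14.1],0]]}}

```text
t: 2.25
position: [0.4829, 0.3069, 0.0879]
ee_rot: [3.09, 0.564, -0.008]
wrist_force: [0.0, 0.3, 0.5]
gripper_width: 1.002
```

```bash
python3 -c "
from g import *
state()
for n in('side','top'):
    im,d=ctrl.camera(n); cv2.imwrite(f'pics/{n}2.png',im[:,:,::-1])
    cv2.imwrite(f'pics/{n}2c.png',cv2.resize(im[40:220,150:350,::-1] if n=='side' else im[140:300,100:300,::-1],None,fx=3,fy=3))
"
```

```text
2.25 [0.4829 0.3069 0.0879] xang 20.7 F [0.  0.3 0.5] w 1.002 q7 [-0.81  0.62  0.23  2.06 -0.28  0.5  -0.01] [-0.005 -0.002 -1.   ]
```

View pics/side2c.png

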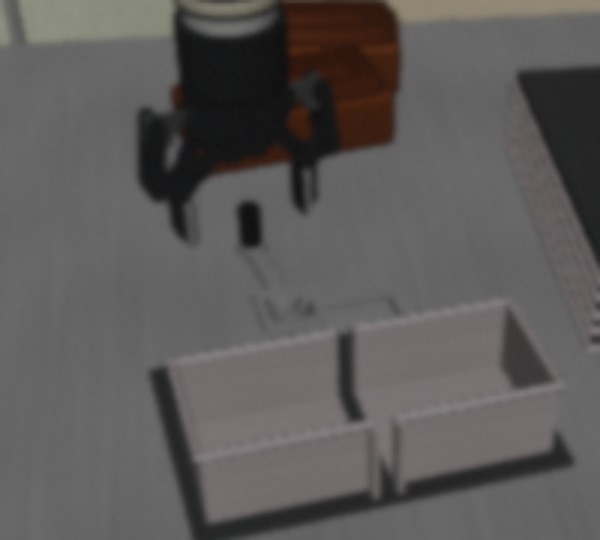

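The finger tips, at crop (190,242) and (303,210), straddle the knob at (250,225). Next I close to a loose cage.

{"op": "drive_tool", "data": {"commands": [[165,[0.2,0.1,0],0],[165,[0.2,0.1,0],0],[165,[0.2,0.1,0],0],[165,[0.2,0.1,0],0],[165,[0.2,0.1,0],0],[165,[0.2,0.1,0],0],[165,[0.2,0.1,0],0],[165,[0.2,0.1,0],0]]}}

```text
t: 3.02
position: [0.4875, 0.3073, 0.091]
ee_rot: [-3.09, -0.562, -0.001]
wrist_force: [-0.9, -1.0, 0.1]
gripper_width: 0.35
```

```bash
python3 -c "
from g import *
state()
for t in range(14,60,6): print(t,arc(t,z=.089))
"
```

```text
3.02 [0.4875 0.3073 0.091 ] xang 20.6 F [-0.9 -1.   0.1] w 0.35 q7 [-0.8   0.62  0.23  2.05 -0.28  0.5  -0.01] [ 0.     0.001 -1.   ]
14 (array([-0.61,  0.03,  0.2 ]), np.float64(-2.6))
20 (array([-1.34,  0.1 ,  0.19]), np.float64(-8.6))
26 (array([-2.06,  0.25,  0.19]), np.float64(-14.6))
32 (array([-2.76,  0.47,  0.19]), np.float64(-20.6))
38 (array([-3.43,  0.77,  0.19]), np.float64(-26.6))
44 (array([-4.07,  1.13,  0.19]), np.float64(-32.6))
50 (array([-4.66,  1.55,  0.19]), np.float64(-38.6))
56 (array([-5.21,  2.04,  0.19]), np.float64(-44.6))
```

{"op": "drive_tool", "data": {"commands": [[165,[-0.6,0,0.2],-2.6],[165,[-1.3,0.1,0.2],-8.6],[165,[-2.1,0.25,0.2],-14.6],[165,[-2.8,0.5,0.2],-20.6],[165,[-3.4,0.8,0.2],-26.6],[165,[-4.1,1.1,0.2],-32.6],[165,[-4.7,1.55,0.2],-38.6],[165,[-4.7,1.55,0.2],-38.6]]}}

```text
t: 3.68
position: [0.4485, 0.2775, 0.0892]
ee_rot: [-2.726, -1.555, -0.004]
wrist_force: [0.1, 0.5, 0.2]
gripper_width: 0.354
```

```bash
python3 -c "
from g import *
state()
for t in range(54,101,6): print(t,arc(t,z=.089))
for n in('side','top'):
    im,d=ctrl.camera(n); cv2.imwrite(f'pics/{n}3.png',im[:,:,::-1])
    cv2.imwrite(f'pics/{n}3c.png',cv2.resize(im[40:220,150:350,::-1] if n=='side' else im[140:300,100:300,::-1],None,fx=3,fy=3))
"
```

```text
3.68 [0.4485 0.2775 0.0892] xang 59.4 F [0.1 0.5 0.2] w 0.354 q7 [-0.66  0.57  0.04  2.15 -0.05  0.42  0.45] [ 0.001  0.004 -1.   ]
54 (array([-0.54,  0.15,  0.02]), np.float64(-3.8))
60 (array([-1.27,  0.24,  0.02]), np.float64(-9.8))
66 (array([-1.98,  0.4 ,  0.02]), np.float64(-15.8))
72 (array([-2.68,  0.63,  0.01]), np.float64(-21.8))
78 (array([-3.34,  0.94,  0.01]), np.float64(-27.8))
84 (array([-3.97,  1.32,  0.01]), np.float64(-33.8))
90 (array([-4.56,  1.76,  0.01]), np.float64(-39.8))
96 (array([-5.1 ,  2.25,  0.  ]), np.float64(-45.8))
```

View pics/side3c.png

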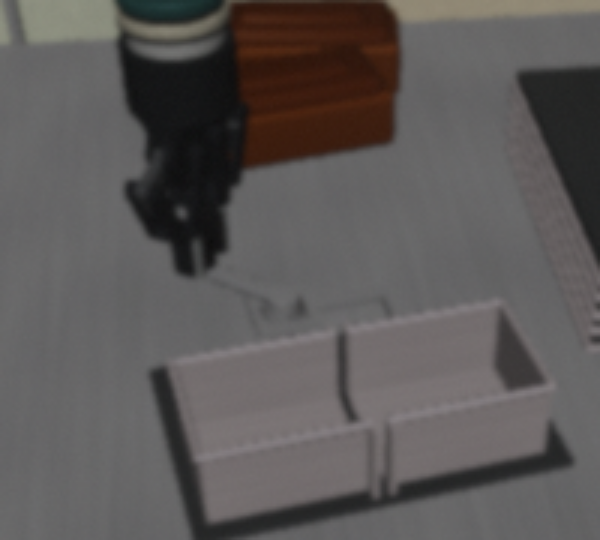

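The lever has turned roughly 45° with the knob still in the cage at crop (197,255), and the seam gap at (345,380) has narrowed. I continue along the arc.

{"op": "drive_tool", "data": {"commands": [[165,[-0.5,0.15,0],-3.8],[165,[-1.3,0.25,0],-9.8],[165,[-2.0,0.4,0],-15.8],[165,[-2.7,0.65,0],-21.8],[165,[-3.3,0.95,0],-27.8],[165,[-4.0,1.3,0],-33.8],[165,[-4.3,1.5,0],-36.8],[165,[-4.3,1.5,0],-36.8]]}}

```text
t: 4.45
position: [0.4397, 0.2317, 0.0889]
ee_rot: [-2.105, -2.33, -0.002]
wrist_force: [-0.3, 0.5, 0.0]
gripper_width: 0.351
```

```bash
python3 -c "
from g import *
state()
for t in range(88,106,2): print(t,arc(t,z=.089))
for n in('side','top'):
    im,d=ctrl.camera(n); cv2.imwrite(f'pics/{n}4.png',im[:,:,::-1])
    cv2.imwrite(f'pics/{n}4c.png',cv2.resize(im[40:220,150:350,::-1] if n=='side' else im[140:300,100:300,::-1],None,fx=3,fy=3))
"
```

```text
4.45 [0.4397 0.2317 0.0889] xang 95.8 F [-0.3  0.5  0. ] w 0.351 q7 [-0.47  0.54 -0.13  2.21  0.18  0.39  0.92] [-0.     0.002 -1.   ]
88 (array([-0.01,  0.04, -0.01]), np.float64(-1.4))
90 (array([-0.25,  0.05, -0.01]), np.float64(-3.4))
92 (array([-0.49,  0.07, -0.01]), np.float64(-5.4))
94 (array([-0.74,  0.09, -0.01]), np.float64(-7.4))
96 (array([-0.98,  0.13, -0.01]), np.float64(-9.4))
98 (array([-1.22,  0.17, -0.01]), np.float64(-11.4))
100 (array([-1.46,  0.23, -0.01]), np.float64(-13.4))
102 (array([-1.69,  0.29, -0.01]), np.float64(-15.4))
104 (array([-1.93,  0.36, -0.02]), np.float64(-17.4))
```

View pics/side4c.png

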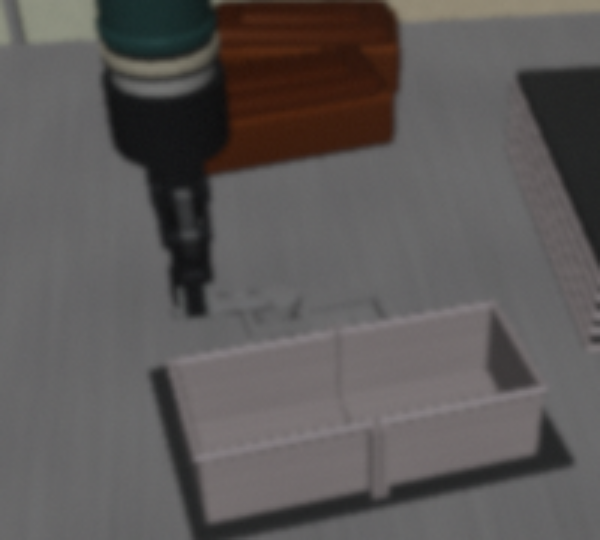

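The seam at crop (342,380) is nearly shut, and the lever lags by the cage clearance. I push gently on to the stop.

{"op": "drive_tool", "data": {"commands": [[165,[-0.2,0.05,0],-2],[165,[-0.4,0.05,0],-3],[165,[-0.6,0.05,0],-3],[165,[-0.7,0.05,0],-3],[165,[-0.7,0.05,0],-3]]}}

```text
t: 4.97
position: [0.441, 0.2246, 0.0887]
ee_rot: [-2.046, -2.383, -0.001]
wrist_force: [-2.1, 3.2, 1.3]
gripper_width: 0.358
```

```bash
python3 -c "
from g import *
state()"
```

```text
4.97 [0.441  0.2246 0.0887] xang 98.7 F [-2.1  3.2  1.3] w 0.358 q7 [-0.45  0.54 -0.15  2.22  0.2   0.39  0.96] [-0.     0.001 -1.   ]
```

Force is just 3 N, so I go a few mm further until it rises.

{"op": "drive_tool", "data": {"commands": [[165,[-0.15,0,0],0],[165,[-0.3,0,0],0],[165,[-0.3,0,0],0]]}}

```text
t: 5.22
position: [0.4411, 0.2236, 0.0887]
ee_rot: [-2.043, -2.383, -0.005]
wrist_force: [-3.5, 5.8, 0.2]
gripper_width: 0.352
```

```bash
python3 -c "
from g import *
state()"
```

```text
5.22 [0.4411 0.2236 0.0887] xang 98.8 F [-3.5  5.8  0.2] w 0.352 q7 [-0.45  0.54 -0.15  2.22  0.2   0.39  0.97] [ 0.     0.004 -1.   ]
```

{"op": "drive_tool", "data": {"commands": [[165,[-0.3,0,0],0],[165,[-0.6,0,0],0],[165,[-0.6,0,0],0],[165,[-0.6,0,0],0]]}}

```text
t: 5.55
position: [0.4412, 0.2235, 0.0887]
ee_rot: [-2.035, -2.384, -0.015]
wrist_force: [-5.1, 12.8, -2.9]
gripper_width: 0.355
```

```bash
python3 -c "
from g import *
state()"
```

```text
5.55 [0.4412 0.2235 0.0887] xang 99.0 F [-5.1 12.8 -2.9] w 0.355 q7 [-0.44  0.54 -0.16  2.22  0.2   0.38  0.98] [ 0.001  0.012 -1.   ]
```

The tool no longer moves while the force climbs, so the lever is on its stop. I centre, open and lift.

{"op": "drive_tool", "data": {"commands": [[165,[0.3,0,0],0],[150,[0.5,0,0],0],[110,[0.5,0,0],0],[80,[0.5,0,0],0],[80,[0.5,0,0],0],[80,[0.5,0,0],0],[80,[0.5,0,0],0]]}}

```text
t: 6.13
position: [0.4407, 0.2277, 0.0888]
ee_rot: [-2.037, -2.384, -0.015]
wrist_force: [0.2, 1.1, 0.7]
gripper_width: 0.686
```

{"op": "drive_tool", "data": {"commands": [[80,[0,0,-1],0],[80,[0,0,-3],0],[80,[0,0,-6],0],[80,[0,0,-9.5],0],[80,[0,0,-13],0],[80,[0,0,-15],0],[80,[0,0,-15],0],[80,[0,0,-15],0]]}}

```text
t: 6.8
position: [0.4411, 0.2261, 0.2406]
ee_rot: [-2.039, -2.384, -0.02]
wrist_force: [-0.3, -0.4, -0.3]
gripper_width: 0.681
```

Run:
```python
from g import *
from h import tri
state()
for n in('side','top'):
    im,d=ctrl.camera(n); cv2.imwrite(f'pics/{n}5.png',im[:,:,::-1])
    cv2.imwrite(f'pics/{n}5c.png',cv2.resize(im[60:220,150:350,::-1] if n=='side' else im[140:300,100:300,::-1],None,fx=3,fy=3))
    for l in('long_knob','short_knob'): print(n,l,ctrl.look_for(l,n))
```

```text
6.8 [0.4411 0.2261 0.2406] xang 98.9 F [-0.3 -0.4 -0.3] w 0.681 q7 [-0.36  0.3  -0.24  2.11  0.09  0.74  1.06] [ 0.005  0.012 -1.   ]
side long_knob [{'extent': [205.3, 132.2, 251.8, 149.5], 'conf': 0.83}]
side short_knob [{'extent': [293.5, 240.7, 315.6, 304.0], 'conf': 0.94}]
top long_knob [{'extent': [188.2, 223.8, 205.7, 269.9], 'conf': 0.79}]
top short_knob [{'extent': [346.8, 199.4, 394.0, 214.3], 'conf': 0.83}]
```

View pics/side5c.png

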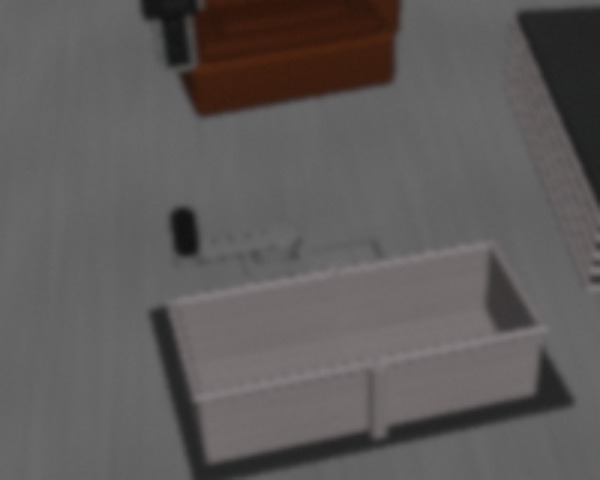

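View pics/side5.png

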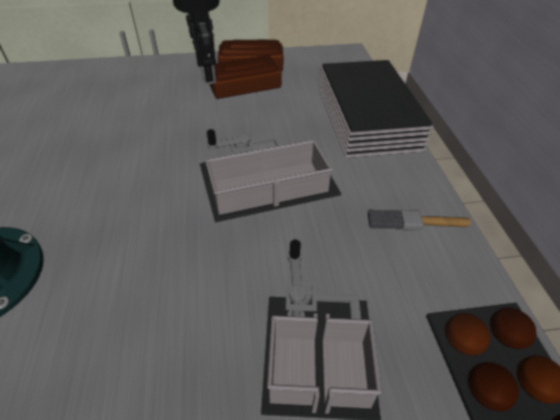

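The lever, knob at (211,137), now lies parallel to the tin. The seam is shut, the short knob is still at (295,248), and the gripper is clear.

Run:
```python
from g import *
from h import atz
k=atz('side',211.3,137,.1)[:2]; r=k-A; print(k,np.linalg.norm(r),'lever deg',(np.degrees(np.arctan2(r[1],r[0]))-99.2)%360)
print(ctrl.finish_job())
```

```text
[0.43417135 0.23078607] 0.07595239314035362 lever deg 88.14797015129881
the job is handed in; nothing more can be done
None
```

I swung the long mould's lever to its stop, let go of it, and handed the job in at about 7 s of the 32 s allowed. I moved it with the fingers in a loose cage around the knob, following its arc, then opened and lifted clear.

- **At the stop:** on the last push the tool stopped moving while the wrist force rose to about 13 N, the highest reading I saw.
- **Lever angle:** the last side picture put it at about 88° (1.54 rad), with the seam shut. That measurement put the knob 76 mm from the axis instead of 70 mm, so the angle is only good to a few degrees. It still agrees with the firm stop.
- **Short mould:** its knob was at the same pixel in the side picture before and after, near (295,248).
- **Gripper:** it was 24 cm above the bench, touching nothing, with under 1 N at the wrist.

No other check failed or disagreed. The hand-in itself reported no verdict.

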